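# Put the lids on the fired pots

## Robot

A 7-joint arm with a two-finger parallel gripper is mounted at the origin on the work surface. World frame = base frame: x ahead of the robot, y to its left, z up, the work surface at z = 0. Lengths are in m, angles in degrees, forces in N, time in s.
With the tool pointing down it reaches from about 0.375 to 0.925 m from the base axis. Payload 3.1 kg.
Tool frame: the origin (TCP) lies between the finger pads; the fingertips stand 11 mm ahead of it and the grasp point (between the pads) lies 8 mm behind it; z points along the fingers, y is the direction in which the jaws open and shut (so a half turn about z gives the same grasp; the last joint's range is limited). The gripper opens to 85 mm and grips with 20 to 120 N. Pads are 22 mm wide; open, the fingers measure 114 mm over their backs; the gripper's body (76 mm by 85 mm) begins 54 mm behind the grasp point. The pads swing forward as they close: fully open they stand 13 mm farther back than shut.
Start: joints at [-81.75, 21.939, 2.515, 91.553, -1.026, 66.532, -2.859], TCP at [0.156, 0.631, 0.242] pointing down, gripper open.
Joint ranges: [-149.38, 149.38], [-23.57, 123.04], [-84.95, 90], [0, 143.3], [-89.99, 269.99], [3.08, 112.72], [-163.45, 163.45]. Speed limits (degrees/s): [159.86, 159.86, 180, 180, 180, 180, 180].

## Interface

Orientations are given as [roll, pitch, yaw] about the fixed x, y, z axes, in that order (R = Rz(yaw) Ry(pitch) Rx(roll)).
In Python, from workcell import ctrl gives the robot as it stands.
- The arm moves only by the shell command python3 -m inch 'ROWS' [OPENING] [FORCE]. ROWS is JSON, a list that holds one entry, the list of rows, each a list of 6 numbers: the shift along the tool's x, y, z in units of 500 mm (1.0 is 500 mm), then the turn, a rotation vector about the tool's x, y, z in units of 360 degrees (1.0 is 360 degrees). A call has 1 to 5 rows; each row shifts and turns the commanded pose from where the row before left it, along the tool's axes as they then stand; what a row does not reach is not made up. A row lasts 1/12 s, in which the tool goes at most 41.7 mm and 7.16 degrees, less where a joint would pass 70% of its speed; a pose out of reach is approached as far as the arm can. A call with a number of a shift or a turn outside -1 to 1 is refused whole. A call with a gripper value outside its range is refused whole. OPENING is the opening, from 0 (shut) to 1 (fully open), set as the call begins (- or left out, the last holds). The fingers move at their own pace and stop on an object; FORCE is the grip in N (left out, the last holds). Time passes only in rows, so rows that do not move let the fingers close. It gives the time, the measured TCP pose, the force and the opening at its end, in the units of the state.
- ctrl.sense(): the state, without advancing time (a new reading comes with each control period).
- ctrl.camera(name): name is "scene" or "top"; returns the picture (400x640x3 uint8, red, green, blue); there is no depth.
- ctrl.camera_params(name): a dict with "fx", "fy", "cx", "cy" (pixels), "k1" (the pictures are not rectified: a ray, as slopes to the right and down, at radius r is drawn at 1 + k1 r^2 times it, then the intrinsics apply), "cam_to_world" (4x4, takes a point from camera to world coordinates). Camera axes: x right, y down, z forward; pixel columns grow to the right and rows downward; lengths in m; the calibration is good to about 2 mm. A picture is of the moment at which its call begins. camera_params takes no time and is no camera call.
- ctrl.sign_off(): hands the job in, once; it reports no verdict.
The state is a dict: "t": time; "joint_positions": joint angles; "joint_vel": joint speeds; "tau": joint torques, N m; "position": TCP position; "tool_rot": TCP orientation; "wrist_force": force on the tool from outside, world axes, zero at the start; "wrist_torque": the same for the moment, N m; "width": finger opening in m.
Only numpy, scipy, OpenCV 4.12 (cv2) and the standard library are available. Lean on these libraries where they do the work, as an engineer would, in place of code of your own. Each camera call takes 0.05 s, during which the arm holds its last target. There are 200 camera calls.

## Task

Pick the four clay lids out of the things on the potter's table and put each one on the pot it was made for (large round, small round, square and oblong), fully seated and lined up with its pot. Set the lids down rather than dropping them, keep the pots upright and standing where they are, and leave the mug and the wooden stamp alone.

Things in the scene. Friction and masses are not known exactly. Their poses are not given: they have to be found in the camera images.
- lid_large: Fired-clay lid lying knob up on the table. Boss underneath 58 mm in diameter, 5 mm deep, fits loosely in the pot's mouth; flange 88 mm in diameter, 6 mm thick; central plain round knob 24 mm in diameter, 25 mm high. 0.04 to 0.15 kg. Origin: centre of the boss's underside; flange from z = 5 to 11 mm, knob from z = 11 to 36 mm. z up.
- lid_small: Fired-clay lid lying knob up on the table. Boss underneath 36 mm in diameter, 5 mm deep, fits loosely in the pot's mouth; flange 64 mm in diameter, 6 mm thick; central plain round knob 24 mm in diameter, 25 mm high. 0.04 to 0.15 kg. Origin: centre of the boss's underside; flange from z = 5 to 11 mm, knob from z = 11 to 36 mm. z up.
- lid_square: Fired-clay lid lying knob up on the table. Boss underneath 50 mm square, 5 mm deep, fits loosely in the pot's mouth; flange 80 mm square, 6 mm thick; central upright bar knob 40 mm long (x) and 16 mm thick (y), 25 mm high. 0.04 to 0.15 kg. Origin: centre of the boss's underside; flange from z = 5 to 11 mm, knob from z = 11 to 36 mm. z up, x and y along its sides.
- lid_oblong: Fired-clay lid lying knob up on the table. Boss underneath 82 mm (x) by 30 mm (y), 5 mm deep, fits loosely in the pot's mouth; flange 112 mm (x) by 60 mm (y), rectangular, 6 mm thick; central upright bar knob 40 mm long (x) and 16 mm thick (y), 25 mm high. 0.04 to 0.15 kg. Origin: centre of the boss's underside; flange from z = 5 to 11 mm, knob from z = 11 to 36 mm. z up, x along its long side.
- pot_large: Open fired-clay pot, round, 84 mm in diameter, 60 mm high, walls 5 mm; its mouth is 74 mm in diameter. Stands loose on the table, 0.15 to 0.4 kg. Origin: centre of its underside; z up. With its lid on, the lid's origin is 55 mm above this origin.
- pot_small: Open fired-clay pot, round, 62 mm in diameter, 70 mm high, walls 5 mm; its mouth is 52 mm in diameter. Stands loose on the table, 0.15 to 0.4 kg. Origin: centre of its underside; z up. With its lid on, the lid's origin is 65 mm above this origin.
- pot_square: Open fired-clay pot, 76 mm square, 55 mm high, walls 5 mm; its mouth is 66 mm square. Stands loose on the table, 0.15 to 0.4 kg. Origin: centre of its underside; z up, x and y along its sides. With its lid on, the lid's origin is 50 mm above this origin.
- pot_oblong: Open fired-clay pot, rectangular, 108 mm (x) by 56 mm (y), 45 mm high, walls 5 mm; its mouth is 98 mm (x) by 46 mm (y). Stands loose on the table, 0.15 to 0.4 kg. Origin: centre of its underside; z up, x along its long side. With its lid on, the lid's origin is 40 mm above this origin.
- mug: Bystander: pale green glazed mug, 66 mm in diameter, 65 mm high, open top, handle on its +y side reaching some 30 mm out. Origin: centre of its underside. Not part of the job.
- stamp: Bystander: wooden clay stamp, a disc 56 mm in diameter and 14 mm thick with a turned wooden handle on top, 64 mm high in all. Origin: centre of its underside. Not a lid, not part of the job.
Mind the look-alikes: they are no part of the job. Leave any orange or purple look-alike of the lid_square alone.

How it is judged (in metres and radians):
At the end, for the whole second after the job is handed in: Each lid sits on its own pot: centres within 11 mm seen from above, seated height within +3/-4 mm, level within 0.06 rad; square lid within 0.2 rad of its pot (any of 4 ways), oblong likewise (either way); pots upright within 0.06 rad; all under 0.02 m/s (horizontal distance between lid_large and pot_large below 0.011 m and z of lid_large in the frame of pot_large between 0.051 and 0.058 m and angle between each of lid_large, pot_large, lid_small, pot_small, lid_square, pot_square, lid_oblong, pot_oblong's own z axis and vertical below 0.06 rad and linear speed of each of lid_large, pot_large, lid_small, pot_small, lid_square, pot_square, lid_oblong, pot_oblong below 0.02 m/s and horizontal distance between lid_small and pot_small below 0.011 m and z of lid_small in the frame of pot_small between 0.061 and 0.068 m and horizontal distance between lid_square and pot_square below 0.011 m and z of lid_square in the frame of pot_square between 0.046 and 0.053 m and horizontal distance between lid_oblong and pot_oblong below 0.011 m and z of lid_oblong in the frame of pot_oblong between 0.036 and 0.043 m and angle between the x axis of lid_oblong and the x axis of pot_oblong, either way round below 0.2 rad and (angle between the x axis of lid_square and the x axis of pot_square, either way round below 0.2 rad or angle between the x axis of lid_square and the y axis of pot_square, either way round below 0.2 rad)); the robot touches nothing.
It fails at once if a lid is dropped (falls free faster than 0.6 m/s, about 18 mm) ((linear speed of lid_large above 0.6 m/s and contact force between the fingers and lid_large below 0.05 N) or (linear speed of lid_small above 0.6 m/s and contact force between the fingers and lid_small below 0.05 N) or (linear speed of lid_square above 0.6 m/s and contact force between the fingers and lid_square below 0.05 N) or (linear speed of lid_oblong above 0.6 m/s and contact force between the fingers and lid_oblong below 0.05 N)).
It fails at once if a pot is shifted more than 30 mm (distance of any of pot_large, pot_small, pot_square, pot_oblong from where it was at the start of the episode above 0.03 m).
It fails at once if the mug or the stamp is shifted more than 30 mm (distance of any of mug, stamp from where it was at the start of the episode above 0.03 m).
It also fails if it takes over 112 s, if anything falls off the work surface, if the arm or the gripper's body presses on something with over 40 N, if the wrist force passes 120 N, or if a joint passes its speed limit or range.

## Working session

There is one attempt and no reset: what is moved stays moved. The work goes in short steps, Python scripts to look and compute and a shell command to move; the robot and the scene stay as the last step left them, time stands still between calls to the robot, and variables do not carry over. Pictures are saved under pics/ and viewed, about 12 in all and at most 16, crops included, and the job is handed in when it is done.

```bash
mkdir -p pics; ls
python3 - <<'E'
from workcell import ctrl
import cv2
s=ctrl.sense();print(s)
for n in("scene","top"):
    im=ctrl.camera(n);cv2.imwrite(f"pics/{n}0.png",im[:,:,::-1]);print(ctrl.camera_params(n))
E
```

```text
pics
{'t': 0.0, 'joint_positions': array([-81.74725739,  21.99273267,   2.5128176 ,  91.65152468,
        -1.02385217,  66.5294021 ,  -2.86002001]), 'joint_vel': array([ 0.00195504, -0.04112188, -0.02659974, -0.06103059, -0.1766565 ,
       -0.0737885 ,  0.01060623]), 'tau': array([-2.31945078e-04, -4.33474946e+01,  1.02434993e+00, -2.49515730e+01,
        1.05928991e-02,  1.12718341e-02,  1.23170935e-06]), 'position': array([0.15547299, 0.63018122, 0.2408589 ]), 'tool_rot': array([-1.79849175e+02,  1.02452281e-02,  1.66146783e+02]), 'wrist_force': array([ 0.27160267, -0.86882131,  0.12739995]), 'wrist_torque': array([0.02304158, 0.02109584, 0.0073484 ]), 'width': 0.08544599660889848}
{'fx': 379.03189259739014, 'fy': 379.03189259739014, 'cx': 323.6359399905598, 'cy': 202.22979504919564, 'k1': -0.03189533744013432, 'cam_to_world': array([[-0.25791138,  0.79442858, -0.54987721,  1.05450881],
       [ 0.96616433,  0.21037755, -0.14922393,  0.16272605],
       [-0.00286594, -0.5697583 , -0.82180732,  0.93720772],
       [ 0.        ,  0.        ,  0.        ,  1.        ]])}
{'fx': 500.8611913381933, 'fy': 500.8611913381933, 'cx': 317.11482732156423, 'cy': 196.84656071229634, 'k1': -0.1538545828235216, 'cam_to_world': array([[ 8.50864377e-04, -9.85938934e-01,  1.67103841e-01,
         1.84094872e-01],
       [-9.99977697e-01, -1.94582820e-03, -6.38897573e-03,
         1.45648014e-03],
       [ 6.62429529e-03, -1.67094678e-01, -9.85918601e-01,
         1.53611718e+00],
       [ 0.00000000e+00,  0.00000000e+00,  0.00000000e+00,
         1.00000000e+00]])}
```

View pics/scene0.png

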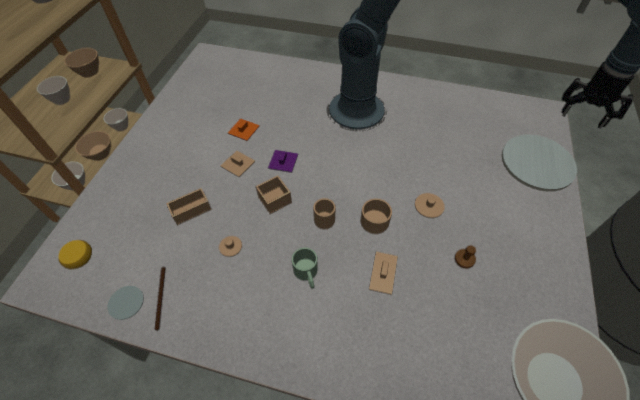

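View pics/top0.png

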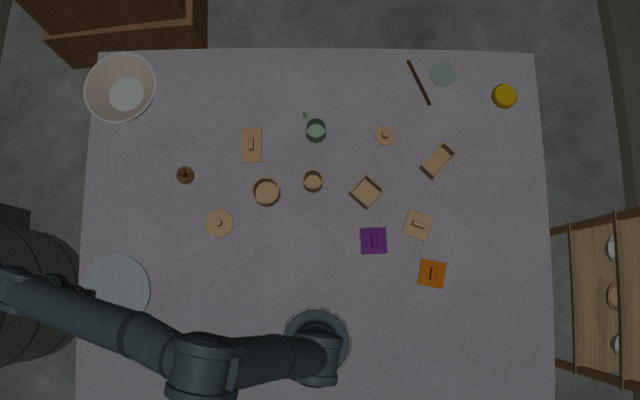

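Top view: the large lid is at (219,223), oblong lid (251,145), small lid (385,135), and clay square lid (418,225). The pots are large (266,192), small (313,181), square (366,192) and oblong (437,161). The square-lid candidates are clay (418,225), purple (373,240) and orange (432,273). Only the clay one fits, and I'll confirm it in an enlarged crop.

```bash
cat > h.py <<'E'
import cv2,numpy as np
from workcell import ctrl
def P(n):
    p=ctrl.camera_params(n);return p,np.array(p["cam_to_world"])
def pix2w(n,u,v,z):
    p,T=P(n);d=np.array([(u-p["cx"])/p["fx"],(v-p["cy"])/p["fy"]]);q=d.copy()
    for _ in range(20): q=d/(1+p["k1"]*(q@q))
    r=T[:3,:3]@np.r_[q,1];o=T[:3,3];return (o+r*(z-o[2])/r[2])[:2]
def w2pix(n,X):
    p,T=P(n);c=T[:3,:3].T@(np.array(X)-T[:3,3]);q=c[:2]/c[2];q=q*(1+p["k1"]*(q@q))
    return q*p["fx"]+[p["cx"],p["cy"]]
def crop(n,f,u0,v0,u1,v1,k,im=None):
    im=ctrl.camera(n)[:,:,::-1] if im is None else im
    c=cv2.resize(im[v0:v1,u0:u1],None,fx=k,fy=k,interpolation=cv2.INTER_CUBIC)
    c=cv2.convertScaleAbs(c,alpha=1.3)
    for u in range((u0+9)//10*10,u1,10):
        cv2.line(c,((u-u0)*k,0),((u-u0)*k,6),(0,255,0),1)
        if u%20==0: cv2.putText(c,str(u),((u-u0)*k,18),0,.4,(0,255,0))
    for v in range((v0+9)//10*10,v1,10):
        cv2.line(c,(0,(v-v0)*k),(6,(v-v0)*k),(0,255,0),1); cv2.putText(c,str(v),(8,(v-v0)*k+4),0,.4,(0,255,0))
    cv2.imwrite(f,c)
E
python3 - <<'E'
from h import *
im=cv2.imread("pics/top0.png")
crop("top","pics/c1.png",190,115,345,245,4,im) or crop("top","pics/c2.png",340,115,465,260,4,im)
hsv=cv2.cvtColor(im,cv2.COLOR_BGR2HSV)
m=cv2.inRange(hsv,(5,70,40),(22,255,255)); m[:110]=0;m[260:]=0;m[:,:160]=0;m[:,470:]=0
for c in cv2.findContours(m,cv2.RETR_EXTERNAL,cv2.CHAIN_APPROX_NONE)[0]:
    if cv2.contourArea(c)>100: print(cv2.minAreaRect(c),cv2.contourArea(c))
E
```

```text
((417.1000061035156, 224.69998168945312), (24.66576385498047, 25.298221588134766), 18.434946060180664) 566.5
((218.75, 222.75), (26.16295051574707, 26.870058059692383), 45.0) 555.5
((265.70001220703125, 191.39999389648438), (28.174455642700195, 26.832813262939453), 63.43495178222656) 583.5
((365.84515380859375, 191.33248901367188), (24.484325408935547, 26.2979793548584), 40.91438674926758) 577.5
((312.5, 180.5), (21.0, 19.0), 90.0) 323.5
((185.0, 175.0), (16.0, 16.0), 90.0) 204.5
((437.41162109375, 160.26089477539062), (17.189720153808594, 36.47686004638672), 43.15238952636719) 582.5
((251.0, 144.5), (33.0, 18.0), 90.0) 568.5
((384.75006103515625, 135.25003051757812), (18.384777069091797, 17.677669525146484), 45.0) 252.5
```

View pics/c1.png

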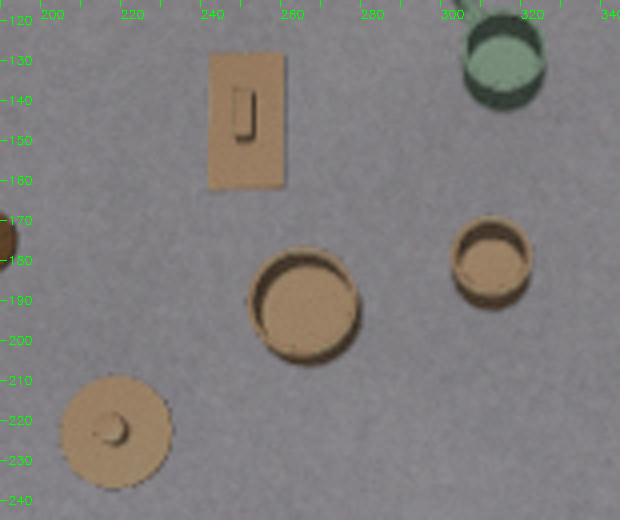

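View pics/c2.png

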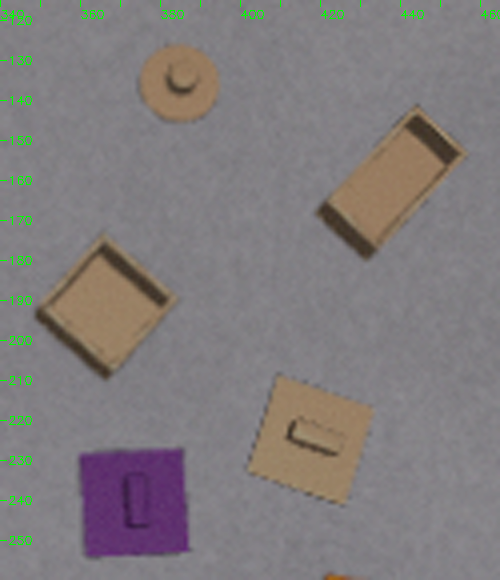

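c2 confirms that the clay lid with the bar knob at (417,224) is the real square lid. The purple one at (373,240) and the orange one (edge visible at bottom, near 425,258) are the look-alikes. Next I'll fit poses by matching projected silhouettes in both cameras.

```bash
cat > fit.py <<'E'
from h import *
from scipy.optimize import minimize
a=np.linspace(0,2*np.pi,48,endpoint=False)
circ=lambda r:np.c_[r*np.cos(a),r*np.sin(a)]
rect=lambda x,y:np.array([[x,y],[-x,y],[-x,-y],[x,-y]])/2
# name: outline, z0,z1, knob outline or None, initial top px
O=dict(lid_large=(circ(.044),.005,.011,circ(.012),(218.5,222.5)),lid_small=(circ(.032),.005,.011,circ(.012),(384.7,135.2)),
 lid_square=(rect(.08,.08),.005,.011,rect(.04,.016),(417,224.7)),lid_oblong=(rect(.112,.06),.005,.011,rect(.04,.016),(251,144.5)),
 pot_large=(circ(.042),0,.06,None,(266,191)),pot_small=(circ(.031),0,.07,None,(312.5,180.5)),
 pot_square=(rect(.076,.076),0,.055,None,(365.8,191.3)),pot_oblong=(rect(.108,.056),0,.045,None,(437.4,160.3)))
Y0=dict(lid_square=162,lid_oblong=0,pot_square=45,pot_oblong=-45)
def parts(n,x,y,yaw,zoff=0):
    o,z0,z1,k,_=O[n];c,s=np.cos(yaw),np.sin(yaw);R=np.array([[c,s],[-s,c]])
    f=lambda q,z:np.c_[q@R+[x,y],np.full(len(q),z+zoff)]
    out=[np.r_[f(o,z0),f(o,z1)]]
    if k is not None: out.append(np.r_[f(k,z1),f(k,.036)])
    return out
K=8
def render(cam,n,p,box,zoff=0):
    u0,v0,w,h=box;m=np.zeros((h*K,w*K),np.uint8)
    for q in parts(n,*p,zoff):
        px=np.array([w2pix(cam,X) for X in q]);px=((px-[u0-.5,v0-.5])*K*16-8).astype(np.float32)
        cv2.fillConvexPoly(m,cv2.convexHull(px).astype(np.int32),255,shift=4)
    return cv2.resize(m,(w,h),interpolation=cv2.INTER_AREA)/255.
def fit(cam,im,n,p0,zoff=0,yaw=True):
    c=w2pix(cam,[*p0[:2],.02+zoff]);R=34;box=(int(c[0])-R,int(c[1])-R,2*R,2*R);u0,v0,w,h=box
    b=im[v0:v0+h,u0:u0+w].astype(float);chroma=(b[:,:,2]-b[:,:,0])/(b.sum(2)/3+5)
    t=np.clip((chroma-.12)/.2,0,1)
    near=cv2.dilate((render(cam,n,p0,box,zoff)>0).astype(np.uint8),np.ones((9,9)));t=t*near
    yw=n in Y0 and yaw
    def cost(v): return ((render(cam,n,(p0[0]+v[0]*.005,p0[1]+v[1]*.005,p0[2]+(v[2]*.1 if yw else 0)),box,zoff)-t)**2).sum()
    r=minimize(cost,[0,0,0] if yw else [0,0],method="Nelder-Mead",options=dict(initial_simplex=np.vstack([np.zeros(3 if yw else 2),np.eye(3 if yw else 2)]),xatol=.02,fatol=.05))
    v=np.r_[r.x,0][:3];return (p0[0]+v[0]*.005,p0[1]+v[1]*.005,p0[2]+(v[2]*.1 if yw else 0)),r.fun
E
python3 - <<'E'
from fit import *
import json
it=cv2.imread("pics/top0.png");isc=cv2.imread("pics/scene0.png");D={}
for n in O:
    z=O[n][2]; p=pix2w("top",*O[n][4],z/2 if 'pot' in n else z)
    p,c=fit("top",it,n,(*p,np.radians(Y0.get(n,0)))); q,d=fit("scene",isc,n,p)
    f=lambda p:(round(p[0]*1e3,1),round(p[1]*1e3,1),round(np.degrees(p[2]),1))
    print(n,f(p),round(c,1),f(q),round(d,1));D[n]=[(p[i]+q[i])/2 for i in range(3)]
json.dump(D,open("poses.json","w"))
E
```

```text
Traceback (most recent call last):
  File "fit.py", line 32, in fit
    r=minimize(cost,[0,0,0] if yw else [0,0],method="Nelder-Mead",options=dict(initial_simplex=np.vstack([np.zeros(3 if yw else 2),np.eye(3 if yw else 2)]),xatol=.02,fatol=.05))
  File "fit.py", line 31, in cost
    def cost(v): return ((render(cam,n,(p0[0]+v[0]*.005,p0[1]+v[1]*.005,p0[2]+(v[2]*.1 if yw else 0)),box,zoff)-t)**2).sum()
                          ~~~~~~^^^^^^^^^^^^^^^^^^^^^^^^^^^^^^^^^^^^^^^^^^^^^^^^^^^^^^^^^^^^^^^^^^^^^^^^^^^^^^^
  File "fit.py", line 22, in render
    px=np.array([w2pix(cam,X) for X in q]);px=((px-[u0-.5,v0-.5])*K*16-8).astype(np.float32)
                 ~~~~~^^^^^^^
  File "h.py", line 10, in w2pix
    p,T=P(n);c=T[:3,:3].T@(np.array(X)-T[:3,3]);q=c[:2]/c[2];q=q*(1+p["k1"]*(q@q))
        ~^^^
  File "h.py", line 4, in P
    p=ctrl.camera_params(n);return p,np.array(p["cam_to_world"])
ValueError: time passes only in moves, steps and waits
```

```bash
sed -i 's/^def P(n):/import functools\n@functools.cache\ndef P(n):/' h.py; sed -i 's/lid_square=162/lid_square=68/' fit.py
cat > run1.py <<'E'
from fit import *
import json
it=cv2.imread("pics/top0.png");isc=cv2.imread("pics/scene0.png");D={}
for n in O:
    z=O[n][2]; p=pix2w("top",*O[n][4],z/2 if 'pot' in n else z)
    p,c=fit("top",it,n,(*p,np.radians(Y0.get(n,0)))); q,d=fit("scene",isc,n,p)
    f=lambda p:(round(p[0]*1e3,1),round(p[1]*1e3,1),round(np.degrees(p[2]),1))
    print(n,f(p),round(c,1),f(q),round(d,1));D[n]=[(p[i]+q[i])/2 for i in range(3)]
json.dump(D,open("poses.json","w"))
E
python3 run1.py
```

```text
lid_large (np.float64(362.2), np.float64(295.5), np.float64(0.0)) 10.6 (np.float64(360.9), np.float64(299.7), np.float64(0.0)) 13.9
lid_small (np.float64(642.2), np.float64(-222.3), np.float64(0.0)) 9.3 (np.float64(640.5), np.float64(-219.2), np.float64(0.0)) 10.4
lid_square (np.float64(357.2), np.float64(-317.9), np.float64(70.6)) 12.5 (np.float64(354.9), np.float64(-314.2), np.float64(70.7)) 12.8
lid_oblong (np.float64(610.6), np.float64(200.6), np.float64(1.3)) 7.8 (np.float64(608.9), np.float64(204.3), np.float64(1.3)) 10.6
pot_large (np.float64(456.6), np.float64(148.8), np.float64(0.0)) 25.9 (np.float64(453.6), np.float64(152.3), np.float64(0.0)) 31.1
pot_small (np.float64(489.9), np.float64(6.0), np.float64(0.0)) 20.6 (np.float64(487.1), np.float64(9.7), np.float64(0.0)) 23.3
pot_square (np.float64(457.0), np.float64(-157.7), np.float64(49.1)) 21.1 (np.float64(455.1), np.float64(-153.7), np.float64(46.9)) 20.9
pot_oblong (np.float64(557.7), np.float64(-385.8), np.float64(-44.1)) 13.9 (np.float64(555.8), np.float64(-382.5), np.float64(-44.1)) 21.8
```

```bash
cat > plan.py <<'E'
# plan.py x y z yaw (mm, deg): turn to yaw first, then xy shift, then z; prints units
import sys,numpy as np
from workcell import ctrl
from scipy.spatial.transform import Rotation as R
s=ctrl.sense();p=np.array(s["position"]);t=np.array(list(map(float,sys.argv[1:4])))/1e3;yaw=float(sys.argv[4])
r=R.from_euler("xyz",s["tool_rot"],degrees=True);g=R.from_euler("xyz",[180,0,yaw],degrees=True)
rv=(r.inv()*g).as_rotvec()/2/np.pi;d=g.inv().apply(t-p)/.5
n=int(np.ceil(np.hypot(*d[:2])/.072))
print("t %.1f pos %s rot %s w %.4f F %s"%(s["t"],(p*1e3).round(1),np.round(s["tool_rot"],1),s["width"],np.round(s["wrist_force"],1)))
print("turn",rv.round(4),"| xy total",d[:2].round(4),"n",n,"each",(d[:2]/max(n,1)).round(4),"| z total",d[2].round(4))
E
python3 plan.py 361.5 297.6 120 130; python3 -m inch '[[[0,0,0,0,0,0.018],[0,0,0,0,0,0.018],[0,0,0,0,0,0.018],[0,0,0,0,0,0.018],[0,0,0,0,0,0.018]]]' 0.7 60; python3 plan.py 361.5 297.6 120 134
```

```text
t 0.1 pos [155.4 630.3 241. ] rot [-179.9    0.   166.2] w 0.0853 F [0.6 0.  0. ]
turn [-4.000e-04  1.000e-04  1.004e-01] | xy total [-0.7746 -0.112 ] n 11 each [-0.0704 -0.0102] | z total 0.242
t: 0.52
position: [0.1555, 0.6305, 0.2414]
tool_rot: [-179.9, 0.1, 133.4]
wrist_force: [-0.4, -0.5, 0.3]
width: 0.0599
t 0.5 pos [155.5 630.5 241.4] rot [-1.799e+02  1.000e-01  1.334e+02] w 0.0599 F [-0.4 -0.5  0.3]
turn [-0.0002  0.0001 -0.0016] | xy total [-0.7652 -0.1662] n 11 each [-0.0696 -0.0151] | z total 0.2428
```

```bash
python3 -m inch '[[[-0.04,-0.009,0,0,0,0],[-0.07,-0.015,0,0,0,0],[-0.07,-0.015,0,0,0,0],[-0.07,-0.015,0,0,0,0],[-0.07,-0.015,0,0,0,0]]]' ; python3 -m inch '[[[-0.07,-0.015,0,0,0,0],[-0.07,-0.015,0,0,0,0],[-0.07,-0.015,0,0,0,0],[-0.07,-0.015,0.02,0,0,0],[-0.07,-0.015,0.03,0,0,0]]]'; python3 -m inch '[[[-0.06,-0.012,0.05,0,0,0],[-0.03,-0.006,0.06,0,0,0],[-0.005,-0.004,0.06,0,0,0],[0,0,0.02,0,0,0],[0,0,0,0,0,0]]]'; python3 plan.py 361.5 297.6 60 133.4
```

```text
t: 0.93
position: [0.2418, 0.4898, 0.2416]
tool_rot: [-179.9, 0.0, 133.8]
wrist_force: [0.8, -0.1, 0.7]
width: 0.0598
t: 1.35
position: [0.3366, 0.3385, 0.2183]
tool_rot: [179.8, -0.1, 133.8]
wrist_force: [0.3, 1.2, -0.6]
width: 0.0597
t: 1.77
position: [0.3579, 0.2952, 0.1194]
tool_rot: [-179.6, 0.0, 133.7]
wrist_force: [0.1, 0.9, 1.3]
width: 0.0599
t 1.8 pos [357.9 295.2 119.4] rot [-179.6    0.   133.7] w 0.0599 F [0.1 0.9 1.3]
turn [-0.0012  0.0001  0.0009] | xy total [-0.0015  0.0087] n 1 each [-0.0015  0.0087] | z total 0.1188
```

```bash
python3 -m inch '[[[-0.0015,0.0087,0.03,0,0,0],[0,0,0.05,0,0,0],[0,0,0.05,0,0,0],[0,0,0.04,0,0,0],[0,0,0.016,0,0,0]]]' ; python3 -m inch '[[[0,0,0.004,0,0,0],[0,0,0,0,0,0],[0,0,0,0,0,0]]]'; python3 -m inch '[[[0,0,0,0,0,0],[0,0,0,0,0,0],[0,0,0,0,0,0],[0,0,0,0,0,0],[0,0,0,0,0,0]]]' 0.1 60; python3 plan.py 455 150.5 140 133.7
```

```text
t: 2.18
position: [0.3627, 0.3012, 0.0283]
tool_rot: [-179.9, -0.0, 133.9]
wrist_force: [-0.4, -0.7, -0.3]
width: 0.0603
t: 2.43
position: [0.3648, 0.3014, 0.0287]
tool_rot: [179.8, -0.0, 133.8]
wrist_force: [0.2, 0.4, -0.3]
width: 0.0597
t: 2.85
position: [0.364, 0.3001, 0.0284]
tool_rot: [180.0, -0.0, 133.7]
wrist_force: [-2.2, -1.9, 6.7]
width: 0.0216
t 2.9 pos [364.  300.1  28.4] rot [180.   -0.  133.7] w 0.0216 F [-2.2 -1.9  6.7]
turn [ 0.     -0.0001  0.0001] | xy total [-0.3421 -0.0751] n 5 each [-0.0684 -0.015 ] | z total -0.2233
```

```bash
python3 -m inch '[[[0,0,-0.01,0,0,0],[0,0,-0.03,0,0,0],[0,0,-0.06,0,0,0],[0,0,-0.06,0,0,0],[0,0,-0.06,0,0,0]]]' ; python3 -m inch '[[[0,0,-0.03,0,0,0],[0,0,0,0,0,0],[0,0,0,0,0,0]]]'; python3 plan.py 455 150.5 140 133.7
python3 - <<'E'
from h import *
crop("scene","pics/g1.png",340,120,480,260,4)
E
```

```text
t: 3.27
position: [0.3633, 0.2991, 0.1382]
tool_rot: [-179.9, 0.0, 133.7]
wrist_force: [1.0, 1.2, -1.9]
width: 0.0218
t: 3.52
position: [0.3641, 0.3003, 0.1531]
tool_rot: [179.9, -0.0, 133.7]
wrist_force: [0.4, -0.2, -1.5]
width: 0.0217
t 3.5 pos [364.1 300.3 153.1] rot [179.9  -0.  133.7] w 0.0217 F [ 0.4 -0.2 -1.5]
turn [ 0.0004 -0.0001  0.0001] | xy total [-0.3421 -0.0756] n 5 each [-0.0684 -0.0151] | z total 0.0262
```

View pics/g1.png

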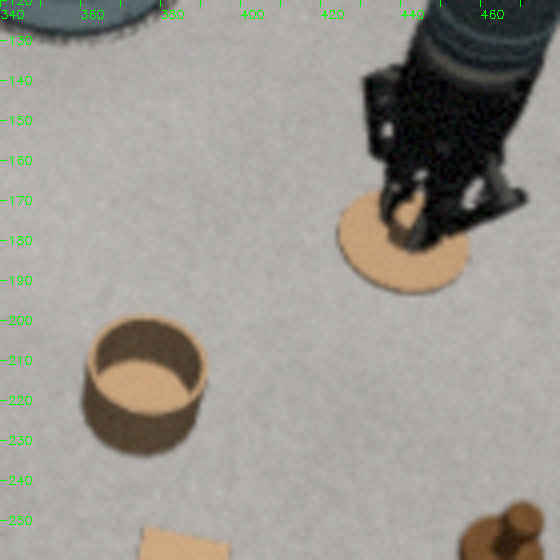

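The scene crop shows the large lid held level by its knob, flange centre about (441,180), with the large pot rim centred at (375,212). I'll check the lid's offset from the TCP with the same camera.

Run:
```python
from fit import *
print(pix2w("scene",442,180.5,.135),pix2w("scene",375.2,211.6,.06))
print(fit("scene",ctrl.camera("scene")[:,:,::-1],"lid_large",(.364,.300,0),.1247,False))
```

```text
[0.36762901 0.30629173] [0.46151534 0.14961321]
((np.float64(0.3629496586844325), np.float64(0.30084156058728695), 0), np.float64(125.104186048537))
```

```bash
python3 -m inch '[[[-0.03,-0.007,0,0,0,0],[-0.06,-0.013,0,0,0,0],[-0.07,-0.015,0,0,0,0],[-0.07,-0.015,0,0,0,0],[-0.06,-0.013,0,0,0,0]]]' ; python3 -m inch '[[[-0.03,-0.007,0,0,0,0],[-0.018,-0.004,0.02,0,0,0],[0,0,0.04,0,0,0],[0,0,0.02,0,0,0],[0,0,0,0,0,0]]]';python3 -m inch '[[[0,0,0,0,0,0],[0,0,0,0,0,0]]]'; python3 plan.py 456.5 152 83.4 133.7
```

```text
t: 4.03
position: [0.4408, 0.1704, 0.1504]
tool_rot: [-179.8, 0.0, 133.7]
wrist_force: [-0.3, -0.4, -2.0]
width: 0.0222
t: 4.45
position: [0.4503, 0.1506, 0.1085]
tool_rot: [-179.5, -0.1, 133.7]
wrist_force: [-1.3, -0.5, -1.2]
width: 0.0214
t: 4.62
position: [0.4537, 0.1526, 0.1121]
tool_rot: [-180.0, -0.0, 133.8]
wrist_force: [-0.5, -0.4, -0.6]
width: 0.0218
t 4.6 pos [453.7 152.6 112.1] rot [-180.    -0.   133.8] w 0.0218 F [-0.5 -0.4 -0.6]
turn [-0.0001 -0.      0.0003] | xy total [-0.0049  0.0032] n 1 each [-0.0049  0.0032] | z total 0.0574
```

```bash
python3 -m inch '[[[-0.005,0.003,0.015,0,0,0],[0,0,0.015,0,0,0],[0,0,0.01,0,0,0],[0,0,0.005,0,0,0],[0,0,0,0,0,0]]]' ; python3 -m inch '[[[0,0,0,0,0,0],[0,0,0.003,0,0,0],[0,0,0.003,0,0,0],[0,0,0.003,0,0,0],[0,0,0,0,0,0]]]'; python3 plan.py 456.5 152 83.4 133.7;  python3 - <<'E'
from h import *
a=ctrl.camera("scene")[:,:,::-1]
crop("scene","pics/g2.png",320,150,440,260,5,a)
E
```

```text
t: 5.03
position: [0.456, 0.1512, 0.0889]
tool_rot: [-179.9, -0.0, 133.8]
wrist_force: [-0.2, -0.7, -1.0]
width: 0.0224
t: 5.45
position: [0.4566, 0.1514, 0.0851]
tool_rot: [-180.0, -0.0, 133.8]
wrist_force: [-0.2, -0.5, -1.5]
width: 0.0219
t 5.5 pos [456.6 151.4  85.1] rot [-180.    -0.   133.8] w 0.0219 F [-0.2 -0.5 -1.5]
turn [-0.0001 -0.      0.0001] | xy total [0.001  0.0007] n 1 each [0.001  0.0007] | z total 0.0034
```

View pics/g2.png

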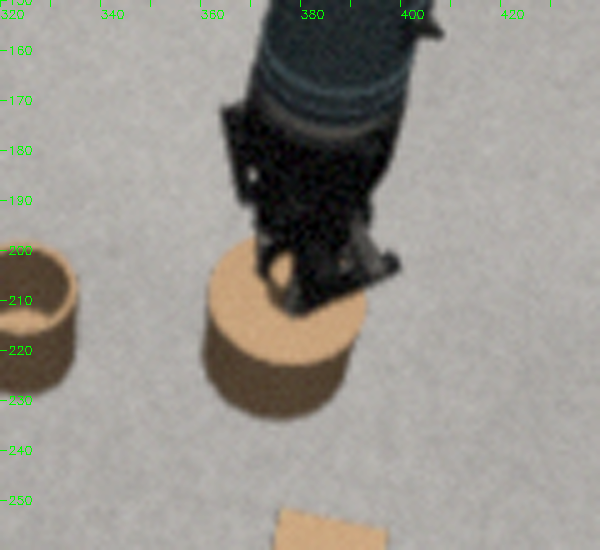

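The lid flange is centred at about u=377 over the pot rim's u≈376.7, so it's lined up. I'll lower to contact.

```bash
python3 -m inch '[[[0,0,0.002,0,0,0],[0,0,0.002,0,0,0],[0,0,0,0,0,0]]]' ; python3 -m inch '[[[0,0,0.002,0,0,0],[0,0,0,0,0,0]]]'; python3 -m inch '[[[0,0,0.002,0,0,0],[0,0,0,0,0,0]]]'
```

```text
t: 5.75
position: [0.457, 0.1515, 0.0834]
tool_rot: [180.0, -0.0, 133.7]
wrist_force: [0.2, -0.4, -0.3]
width: 0.022
t: 5.92
position: [0.457, 0.1515, 0.0834]
tool_rot: [-180.0, -0.1, 133.7]
wrist_force: [-3.1, -0.3, 8.7]
width: 0.0217
t: 6.08
position: [0.457, 0.1515, 0.0833]
tool_rot: [-180.0, -0.1, 133.7]
wrist_force: [-5.9, -2.5, 15.6]
width: 0.0219
```

Contact shows at z=83.4, exactly the seated height. I'll release and go to the oblong lid.

```bash
python3 -m inch '[[[0,0,-0.003,0,0,0],[0,0,0,0,0,0],[0,0,0,0,0,0],[0,0,0,0,0,0]]]' 0.6 ; python3 -m inch '[[[0,0,-0.02,0,0,0],[0,0,-0.05,0,0,0],[0,0,-0.07,0,0,0],[0,0,-0.05,0,0,-0.019],[0,0,0,0,0,-0.019]]]'; python3 -m inch '[[[0,0,0,0,0,-0.019],[0,0,0,0,0,-0.019],[0,0,0,0,0,-0.019],[0,0,0,0,0,-0.019],[0,0,0,0,0,-0.018]]]'; python3 plan.py 611 203.5 90 181.3
python3 - <<'E'
from fit import *
im=ctrl.camera("top")[:,:,::-1]; cv2.imwrite("pics/t1.png",im)
E
```

```text
t: 6.42
position: [0.4567, 0.1515, 0.0826]
tool_rot: [-180.0, 0.0, 133.8]
wrist_force: [-0.2, 0.3, -0.3]
width: 0.0512
t: 6.83
position: [0.461, 0.1528, 0.1838]
tool_rot: [179.4, 0.3, 147.7]
wrist_force: [1.7, 0.5, 0.7]
width: 0.0513
t: 7.25
position: [0.4568, 0.1513, 0.1783]
tool_rot: [180.0, 0.0, -178.4]
wrist_force: [0.8, -0.1, -0.3]
width: 0.0517
t 7.2 pos [456.8 151.3 178.3] rot [ 180.     0.  -178.4] w 0.0517 F [ 0.8 -0.1 -0.3]
turn [0.     0.     0.0008] | xy total [-0.3107  0.0974] n 5 each [-0.0621  0.0195] | z total 0.1766
```

```bash
python3 -m inch '[[[-0.03,0.01,0,0,0,0.0008],[-0.06,0.019,0,0,0,0],[-0.07,0.021,0,0,0,0],[-0.07,0.021,0.02,0,0,0],[-0.05,0.016,0.03,0,0,0]]]' ; python3 -m inch '[[[-0.03,0.0104,0.06,0,0,0],[0,0,0.06,0,0,0],[0,0,0.03,0,0,0],[0,0,0,0,0,0],[0,0,0,0,0,0]]]'; python3 plan.py 611 203.5 26 181.3
```

```text
t: 7.72
position: [0.6004, 0.1991, 0.1549]
tool_rot: [179.9, 0.4, -179.1]
wrist_force: [0.3, -0.4, 1.1]
width: 0.0515
t: 8.13
position: [0.6096, 0.2022, 0.0771]
tool_rot: [-179.9, -0.1, -179.1]
wrist_force: [0.5, -0.5, 0.1]
width: 0.0512
t 8.1 pos [609.6 202.2  77.1] rot [-1.799e+02 -1.000e-01 -1.791e+02] w 0.0512 F [ 0.5 -0.5  0.1]
turn [-0.0002 -0.0004 -0.0011] | xy total [-0.0028  0.0025] n 1 each [-0.0028  0.0025] | z total 0.1022
```

```bash
python3 -m inch '[[[-0.003,0.0025,0.03,0,0,-0.001],[0,0,0.04,0,0,0],[0,0,0.025,0,0,0],[0,0,0.007,0,0,0],[0,0,0,0,0,0]]]' ; python3 -m inch '[[[0,0,0,0,0,0],[0,0,0,0,0,0],[0,0,0,0,0,0],[0,0,0,0,0,0],[0,0,0,0,0,0]]]' 0.05; python3 plan.py 611 203.5 26 181.3; python3 -m inch '[[[0,0,-0.01,0,0,0],[0,0,-0.03,0,0,0],[0,0,-0.06,0,0,0],[0,0,-0.06,0,0,0],[0,0,-0.07,0,0,0]]]' ; python3 -m inch '[[[0,0,-0.04,0,0,0],[0,0,0,0,0,0],[0,0,0,0,0,0]]]'; python3 plan.py 558 -383 175 136;python3 - <<'E'
from fit import *
a=ctrl.camera("scene")[:,:,::-1]
crop("scene","pics/g3.png",330,160,450,280,5,a)
E
```

```text
t: 8.55
position: [0.6115, 0.2039, 0.026]
tool_rot: [-180.0, -0.1, -178.7]
wrist_force: [-0.4, -0.6, 0.1]
width: 0.0512
t: 8.97
position: [0.6136, 0.2044, 0.0282]
tool_rot: [179.9, 0.1, -178.7]
wrist_force: [-0.9, -0.8, 3.8]
width: 0.0145
t 9.0 pos [613.6 204.4  28.2] rot [ 1.799e+02  1.000e-01 -1.787e+02] w 0.0145 F [-0.9 -0.8  3.8]
turn [0.0001 0.0004 0.0001] | xy total [ 0.0052 -0.0017] n 1 each [ 0.0052 -0.0017] | z total 0.0044
t: 9.38
position: [0.6108, 0.2036, 0.1421]
tool_rot: [-179.9, -0.2, -178.7]
wrist_force: [-0.1, 0.2, -1.2]
width: 0.0144
t: 9.63
position: [0.6135, 0.2044, 0.1644]
tool_rot: [179.9, 0.2, -178.7]
wrist_force: [-0.1, -0.2, -1.5]
width: 0.0144
t 9.6 pos [613.5 204.4 164.4] rot [ 179.9    0.2 -178.7] w 0.0144 F [-0.1 -0.2 -1.5]
turn [0.0005 0.0004 0.1259] | xy total [-0.7363 -0.9222] n 17 each [-0.0433 -0.0542] | z total -0.0213
```

View pics/g3.png

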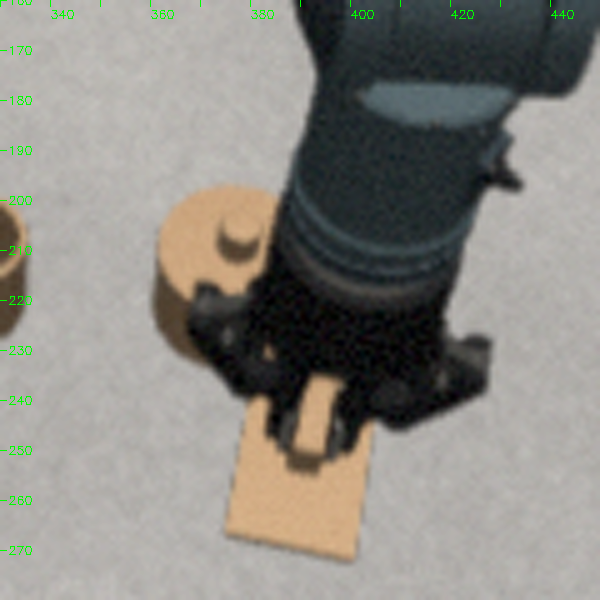

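The oblong lid is held level by its bar (knob about (392,243)), and the large lid is visibly seated at (377,207). Next is the oblong pot.

```bash
python3 -m inch '[[[0,0,0,0,0,0.018],[0,0,0,0,0,0.018],[0,0,0,0,0,0.018],[0,0,0,0,0,0.018],[0,0,0,0,0,0.018]]]'; python3 -m inch '[[[0,0,0,0,0,0.018],[0,0,0,0,0,0.018],[0,0,0,0,0,0]]]'; python3 plan.py 559.7 -382.2 160 136; python3 -m inch '[[[-0.02,-0.025,0,0,0,0],[-0.03,-0.038,0,0,0,0],[-0.043,-0.054,0,0,0,0],[-0.043,-0.054,0,0,0,0],[-0.043,-0.054,0,0,0,0]]]'; python3 -m inch '[[[-0.043,-0.054,0,0,0,0],[-0.043,-0.054,0,0,0,0],[-0.043,-0.054,0,0,0,0],[-0.043,-0.054,0,0,0,0],[-0.043,-0.054,0,0,0,0]]]';python3 -m inch '[[[-0.043,-0.054,0,0,0,0],[-0.043,-0.054,0,0,0,0],[-0.043,-0.054,0,0,0,0],[-0.043,-0.054,0,0,0,0],[-0.043,-0.054,0,0,0,0]]]'; python3 plan.py 559.7 -382.2 100 136
```

```text
t: 10.1
position: [0.6103, 0.2036, 0.1591]
tool_rot: [-179.8, -0.2, 148.6]
wrist_force: [0.8, -0.9, -0.7]
width: 0.0148
t: 10.35
position: [0.6103, 0.2037, 0.1591]
tool_rot: [-179.7, -0.1, 135.9]
wrist_force: [0.7, -0.8, -0.2]
width: 0.0148
t 10.3 pos [610.3 203.7 159.1] rot [-1.797e+02 -1.000e-01  1.359e+02] w 0.0148 F [ 0.7 -0.8 -0.2]
turn [-0.0008 -0.0002 -0.0003] | xy total [-0.7412 -0.9133] n 17 each [-0.0436 -0.0537] | z total -0.0018
t: 10.77
position: [0.5971, 0.0582, 0.1609]
tool_rot: [-179.9, -0.0, 136.1]
wrist_force: [-0.6, -0.5, -0.4]
width: 0.0144
t: 11.18
position: [0.58, -0.1137, 0.1611]
tool_rot: [-179.9, -0.1, 136.1]
wrist_force: [1.4, 0.4, -1.7]
width: 0.0146
t: 11.6
position: [0.5632, -0.285, 0.1609]
tool_rot: [-179.9, -0.1, 136.1]
wrist_force: [0.3, -0.9, 0.1]
width: 0.0148
t 11.6 pos [ 563.2 -285.   160.9] rot [-1.799e+02 -1.000e-01  1.361e+02] w 0.0148 F [ 0.3 -0.9  0.1]
turn [-0.0002 -0.0003  0.0002] | xy total [-0.13   -0.1446] n 3 each [-0.0433 -0.0482] | z total 0.1219
```

```bash
python3 -m inch '[[[-0.043,-0.05,0,0,0,0],[-0.043,-0.05,0,0,0,0],[-0.03,-0.03,0.01,0,0,0],[-0.014,-0.015,0.03,0,0,0],[0,0,0.05,0,0,0]]]'; python3 -m inch '[[[0,0,0.03,0,0,0],[0,0,0,0,0,0],[0,0,0,0,0,0],[0,0,0,0,0,0]]]'; python3 plan.py 559.7 -382.2 68.3 136;  python3 - <<'E'
from fit import *
a=ctrl.camera("scene")[:,:,::-1]
crop("scene","pics/g4.png",140,140,260,260,5,a)
E
```

```text
t: 12.02
position: [0.5598, -0.3879, 0.1193]
tool_rot: [-179.8, 0.4, 135.7]
wrist_force: [-0.3, -0.7, -0.3]
width: 0.0148
t: 12.35
position: [0.5622, -0.3795, 0.1022]
tool_rot: [180.0, 0.0, 136.1]
wrist_force: [0.7, 0.2, -0.2]
width: 0.0144
t 12.3 pos [ 562.2 -379.5  102.2] rot [180.    0.  136.1] w 0.0144 F [ 0.7  0.2 -0.2]
turn [0.     0.     0.0002] | xy total [-0.0001 -0.0074] n 1 each [-0.0001 -0.0074] | z total 0.0679
```

View pics/g4.png

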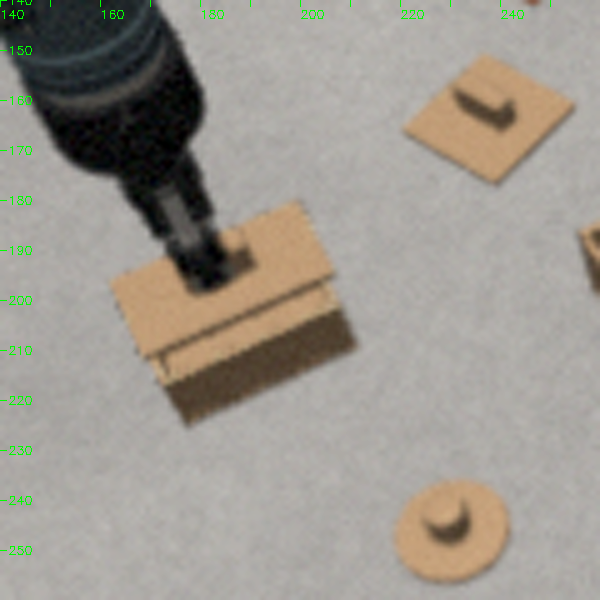

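Run:
```python
from h import *
f=lambda u,v,z:pix2w("scene",u/5+140-.4,v/5+140-.4,z)*1e3
c=lambda *q:sum(q)/len(q)
a,b,d,e=f(110,282,.085),f(145,355,.085),f(332,272,.085),f(300,201,.085)
print("lid",a,b,d,e,c(a,b,d,e))
p,q=f(165,383,.045),f(342,308,.045);r,s=f(188,425,0),f(357,348,0)
print("rim near edge",p,q,c(p,q),"base",r,s,c(r,s),"lid near",c(b,d))
n=lambda v:v/np.linalg.norm(v)
print(np.degrees(np.arctan2(*(q-p)[::-1])),np.degrees(np.arctan2(*(d-b)[::-1])))
```

```text
lid [ 579.52779246 -434.22194041] [ 618.65739874 -391.47759765] [ 541.30557889 -316.44455995] [ 499.72242467 -355.96036708] [ 559.80329869 -374.52611627]
rim near edge [ 612.3740851 -397.3598319] [ 539.33342779 -322.30656621] [ 575.85375645 -359.83319905] base [ 612.90803324 -398.68724111] [ 537.84792418 -325.6544146 ] [ 575.37797871 -362.17082786] lid near [ 579.98148881 -353.9610788 ]
134.2213936537668 135.8717806972405
```

g4 shows the lid over the oblong pot, parallel to it (135.9° vs 134.2°) and about 6 mm too far toward +x and +y. I'll correct that and lower.

```bash
python3 -m inch '[[[-0.002,-0.011,0.01,0,0,0],[0,0,0.02,0,0,0],[0,0,0.015,0,0,0],[0,0,0.006,0,0,0],[0,0,0,0,0,0]]]'; python3 -m inch '[[[0,0,0,0,0,0],[0,0,0,0,0,0],[0,0,0.004,0,0,0],[0,0,0.003,0,0,0],[0,0,0,0,0,0]]]'; python3 plan.py 559.7 -382.2 68.3 136; python3 -m inch '[[[0,0,0.003,0,0,0],[0,0,0.003,0,0,0],[0,0,0,0,0,0]]]';python3 plan.py 559.7 -382.2 68.3 136
```

```text
t: 12.82
position: [0.5578, -0.3834, 0.0744]
tool_rot: [-180.0, -0.2, 136.0]
wrist_force: [-0.2, 0.2, -0.2]
width: 0.0147
t: 13.23
position: [0.5587, -0.3844, 0.0726]
tool_rot: [-180.0, -0.0, 136.0]
wrist_force: [0.9, 0.6, -0.7]
width: 0.0147
t 13.2 pos [ 558.7 -384.4   72.6] rot [-180.   -0.  136.] w 0.0147 F [ 0.9  0.6 -0.7]
turn [-0. -0. -0.] | xy total [0.0016 0.0044] n 1 each [0.0016 0.0044] | z total 0.0086
t: 13.48
position: [0.5586, -0.3843, 0.0694]
tool_rot: [-180.0, -0.0, 136.0]
wrist_force: [-0.3, 0.0, -1.6]
width: 0.015
t 13.5 pos [ 558.6 -384.3   69.4] rot [-180.   -0.  136.] w 0.0150 F [-0.3  0.  -1.6]
turn [-0.     -0.0001 -0.    ] | xy total [0.0013 0.0044] n 1 each [0.0013 0.0044] | z total 0.0022
```

```bash
python3 -m inch '[[[0,0,0.002,0,0,0],[0,0,0.002,0,0,0],[0,0,0,0,0,0]]]';python3 -m inch '[[[0,0,0.002,0,0,0],[0,0,0,0,0,0]]]'
```

```text
t: 13.73
position: [0.5588, -0.3846, 0.0683]
tool_rot: [180.0, -0.0, 136.0]
wrist_force: [-1.7, 0.6, 2.6]
width: 0.0147
t: 13.9
position: [0.5588, -0.3846, 0.0682]
tool_rot: [180.0, -0.0, 136.0]
wrist_force: [-2.9, 2.0, 6.9]
width: 0.0145
```

```bash
python3 -m inch '[[[0,0,-0.002,0,0,0],[0,0,0,0,0,0],[0,0,0,0,0,0],[0,0,0,0,0,0]]]' 0.6 ; python3 -m inch '[[[0,0,-0.02,0,0,0],[0,0,-0.05,0,0,0],[0,0,-0.06,0,0,0],[0,0,-0.04,0,0,0.018],[0,0,0,0,0,0.018]]]'; python3 -m inch '[[[0,0,0,0,0,0.018],[0,0,0,0,0,0.018],[0,0,0,0,0,0.018],[0,0,0,0,0,0.018],[0,0,0,0,0,0.018]]]'; python3 -m inch '[[[0,0,0,0,0,0.018],[0,0,0,0,0,0.018],[0,0,0,0,0,0.0185],[0,0,0,0,0,0]]]'; python3 plan.py 359 -314 80 70.7
```

```text
t: 14.23
position: [0.5588, -0.3845, 0.0675]
tool_rot: [-180.0, 0.0, 136.0]
wrist_force: [-0.4, -0.1, 0.7]
width: 0.0509
t: 14.65
position: [0.5616, -0.3876, 0.1596]
tool_rot: [179.7, 0.6, 122.7]
wrist_force: [-0.2, -0.3, 0.5]
width: 0.0513
t: 15.07
position: [0.559, -0.3845, 0.1535]
tool_rot: [180.0, 0.0, 90.3]
wrist_force: [-0.7, 0.8, 0.6]
width: 0.0513
t: 15.4
position: [0.5591, -0.3843, 0.1531]
tool_rot: [-180.0, 0.0, 70.9]
wrist_force: [-1.1, -0.4, 0.3]
width: 0.0511
t 15.4 pos [ 559.1 -384.3  153.1] rot [-180.     0.    70.9] w 0.0511 F [-1.1 -0.4  0.3]
turn [-0.      0.0001  0.0006] | xy total [ 0.0005 -0.4241] n 6 each [ 0.0001 -0.0707] | z total 0.1462
```

```bash
python3 -m inch '[[[0,-0.03,0,0,0,0.0006],[0,-0.06,0,0,0,0],[0,-0.07,0,0,0,0],[0,-0.07,0,0,0,0],[0,-0.07,0,0,0,0]]]'; python3 -m inch '[[[0,-0.065,0,0,0,0],[0,-0.04,0.03,0,0,0],[0,-0.019,0.06,0,0,0],[0,0,0.04,0,0,0],[0,0,0.02,0,0,0]]]';python3 -m inch '[[[0,0,0,0,0,0],[0,0,0,0,0,0],[0,0,0,0,0,0]]]'; python3 plan.py 359 -314 26 70.7
```

```text
t: 15.82
position: [0.4158, -0.3348, 0.1529]
tool_rot: [180.0, 0.0, 71.0]
wrist_force: [0.5, -0.8, 1.5]
width: 0.0509
t: 16.23
position: [0.3569, -0.3132, 0.0762]
tool_rot: [-179.9, -0.1, 70.9]
wrist_force: [-0.4, -0.1, -0.4]
width: 0.0511
t: 16.48
position: [0.3599, -0.316, 0.079]
tool_rot: [179.9, 0.1, 70.8]
wrist_force: [0.1, -0.7, -1.2]
width: 0.0508
t 16.5 pos [ 359.9 -316.    79. ] rot [1.799e+02 1.000e-01 7.080e+01] w 0.0508 F [ 0.1 -0.7 -1.2]
turn [0.0004 0.0002 0.0004] | xy total [ 0.0032 -0.003 ] n 1 each [ 0.0032 -0.003 ] | z total 0.1059
```

```bash
python3 -m inch '[[[0.003,-0.003,0.03,0,0,0],[0,0,0.04,0,0,0],[0,0,0.025,0,0,0],[0,0,0.009,0,0,0],[0,0,0,0,0,0]]]' ; python3 -m inch '[[[0,0,0,0,0,0],[0,0,0,0,0,0],[0,0,0,0,0,0],[0,0,0,0,0,0],[0,0,0,0,0,0]]]' 0.05; python3 plan.py 359 -314 26 70.7; python3 -m inch '[[[0,0,-0.01,0,0,0],[0,0,-0.03,0,0,0],[0,0,-0.06,0,0,0],[0,0,-0.06,0,0,0],[0,0,-0.05,0,0,0.01]]]' ; python3 -m inch '[[[0,0,0,0,0,0.018],[0,0,0,0,0,0.018],[0,0,0,0,0,0.017],[0,0,0,0,0,0],[0,0,0,0,0,0]]]'; python3 plan.py 458.5 -154.2 100 48
```

```text
t: 16.9
position: [0.3581, -0.3132, 0.0259]
tool_rot: [-180.0, 0.0, 70.8]
wrist_force: [-0.5, 0.1, -0.3]
width: 0.0514
t: 17.32
position: [0.3586, -0.3137, 0.0269]
tool_rot: [179.9, 0.0, 70.8]
wrist_force: [-0.1, 0.4, 6.5]
width: 0.0146
t 17.3 pos [ 358.6 -313.7   26.9] rot [179.9   0.   70.8] w 0.0146 F [-0.1  0.4  6.5]
turn [0.0004 0.     0.0002] | xy total [-0.0003  0.001 ] n 1 each [-0.0003  0.001 ] | z total 0.0018
t: 17.73
position: [0.3572, -0.313, 0.1322]
tool_rot: [-180.0, -0.0, 67.1]
wrist_force: [0.6, -0.6, -0.4]
width: 0.0147
t: 18.15
position: [0.3574, -0.3126, 0.1307]
tool_rot: [-180.0, 0.0, 48.3]
wrist_force: [-0.8, -0.7, -1.1]
width: 0.0147
t 18.1 pos [ 357.4 -312.6  130.7] rot [-180.     0.    48.3] w 0.0147 F [-0.8 -0.7 -1.1]
turn [-0.0001  0.0001  0.0007] | xy total [ 0.3707 -0.0616] n 6 each [ 0.0618 -0.0103] | z total 0.0614
```

```bash
python3 -m inch '[[[0.03,-0.005,0,0,0,0.0007],[0.06,-0.01,0,0,0,0],[0.07,-0.011,0,0,0,0],[0.07,-0.012,0,0,0,0],[0.06,-0.01,0,0,0,0]]]'; python3 -m inch '[[[0.05,-0.008,0,0,0,0],[0.03,-0.0056,0.01,0,0,0],[0,0,0.03,0,0,0],[0,0,0.02,0,0,0],[0,0,0,0,0,0]]]';python3 -m inch '[[[0,0,0,0,0,0],[0,0,0,0,0,0],[0,0,0,0,0,0]]]'; python3 plan.py 458.5 -154.2 77 48;  python3 - <<'E'
from fit import *
a=ctrl.camera("scene")[:,:,::-1]
crop("scene","pics/g5.png",220,130,340,250,5,a)
E
```

```text
t: 18.57
position: [0.438, -0.1871, 0.1307]
tool_rot: [-180.0, -0.1, 48.0]
wrist_force: [1.0, -0.4, -1.6]
width: 0.0147
t: 18.98
position: [0.4569, -0.1544, 0.0988]
tool_rot: [-179.8, 0.1, 48.0]
wrist_force: [-0.9, -0.7, -0.4]
width: 0.0147
t: 19.23
position: [0.459, -0.1559, 0.1014]
tool_rot: [179.9, -0.0, 47.8]
wrist_force: [0.6, -1.2, -0.4]
width: 0.015
t 19.2 pos [ 459.  -155.9  101.4] rot [179.9  -0.   47.8] w 0.0150 F [ 0.6 -1.2 -0.4]
turn [ 0.0002 -0.0001 -0.0006] | xy total [ 0.0018 -0.003 ] n 1 each [ 0.0018 -0.003 ] | z total 0.0487
```

View pics/g5.png

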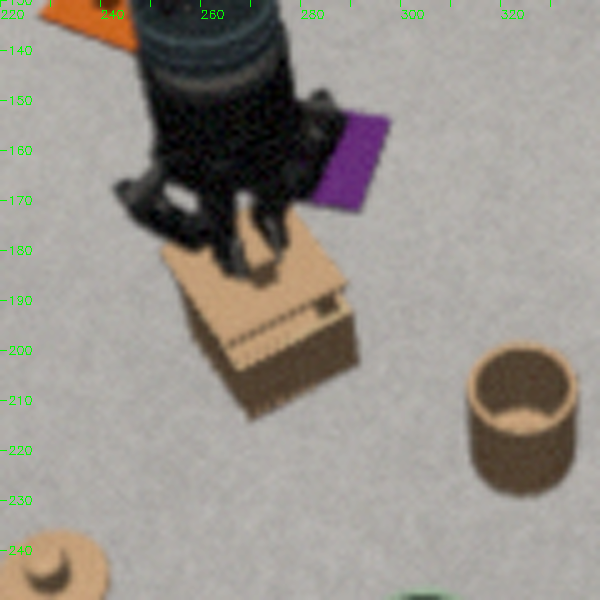

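Run:
```python
from h import *
f=lambda u,v,z:pix2w("scene",u/5+220-.4,v/5+130-.4,z)*1e3
a,b,d=f(163,252,.085),f(224,346,.085),f(346,283,.085)
print("lid",a,b,d,(a+d)/2,np.linalg.norm(a-b),np.linalg.norm(b-d))
p,q=f(238,370,.055),f(352,308,.055);e=q-p;n=np.array([-e[1],e[0]])/np.linalg.norm(e)
print("pot",p,q,np.linalg.norm(e),(p+q)/2+38*n,np.degrees(np.arctan2(*e[::-1])),np.degrees(np.arctan2(*(d-b)[::-1])))
r,s=f(250,421,0),f(358,362,0);e=s-r;n=np.array([-e[1],e[0]])/np.linalg.norm(e);print(np.linalg.norm(e),(r+s)/2+38*n)
```

```text
lid [ 461.86608841 -209.28279462] [ 514.97909958 -152.84966007] [ 456.289987   -101.18531841] [ 459.07803771 -155.23405652] 77.4963910806639 78.18961653819537
pot [ 509.63916352 -150.56501228] [ 451.61661073 -101.51985202] 75.97397170233349 [ 456.09690568 -155.06364766] 139.79291410144546 138.6423634232487
74.78821333974174 [ 455.21986525 -155.29168564]
```

g5 shows the square lid parallel to its pot (138.6° vs 139.8°) and about 3 mm off in x. I'll correct that and lower.

```bash
python3 -m inch '[[[-0.004,-0.0045,0.01,0,0,0],[0,0,0.015,0,0,0],[0,0,0.01,0,0,0],[0,0,0,0,0,0],[0,0,0,0,0,0]]]'; python3 -m inch '[[[0,0,0.003,0,0,0],[0,0,0.003,0,0,0],[0,0,0,0,0,0],[0,0,0,0,0,0]]]'; python3 plan.py 456 -155 77 48
```

```text
t: 19.7
position: [0.4554, -0.1549, 0.0827]
tool_rot: [-179.9, 0.0, 47.9]
wrist_force: [-0.4, 0.1, -1.1]
width: 0.0146
t: 20.03
position: [0.4559, -0.1549, 0.0803]
tool_rot: [-180.0, 0.0, 47.9]
wrist_force: [-0.5, 0.0, -0.8]
width: 0.0146
t 20.0 pos [ 455.9 -154.9   80.3] rot [-180.     0.    47.9] w 0.0146 F [-0.5  0.  -0.8]
turn [-0.      0.     -0.0004] | xy total [0.     0.0002] n 1 each [0.     0.0002] | z total 0.0065
```

```bash
python3 -m inch '[[[0,0,0.002,0,0,0],[0,0,0.003,0,0,0],[0,0,0,0,0,0]]]';python3 -m inch '[[[0,0,0.002,0,0,0],[0,0,0,0,0,0]]]';python3 -m inch '[[[0,0,0.002,0,0,0],[0,0,0,0,0,0]]]'
```

```text
t: 20.28
position: [0.4558, -0.1548, 0.0776]
tool_rot: [-180.0, 0.0, 47.9]
wrist_force: [0.2, 0.2, -1.5]
width: 0.0149
t: 20.45
position: [0.4559, -0.155, 0.077]
tool_rot: [-180.0, -0.0, 47.8]
wrist_force: [-1.3, 0.3, 3.0]
width: 0.0147
t: 20.62
position: [0.456, -0.155, 0.0769]
tool_rot: [-179.9, -0.1, 47.8]
wrist_force: [-3.8, 2.4, 12.1]
width: 0.0146
```

```bash
python3 -m inch '[[[0,0,-0.003,0,0,0],[0,0,0,0,0,0],[0,0,0,0,0,0],[0,0,0,0,0,0]]]' 0.6 ; python3 -m inch '[[[0,0,-0.02,0,0,0],[0,0,-0.05,0,0,0],[0,0,-0.05,0,0,0],[0,0,-0.02,0,0,0],[0,0,0,0,0,0]]]'; python3 plan.py 643.8 -219.3 80 48
```

```text
t: 20.95
position: [0.4559, -0.1549, 0.0771]
tool_rot: [180.0, 0.0, 47.9]
wrist_force: [0.1, -0.5, -0.1]
width: 0.0511
t: 21.37
position: [0.4578, -0.1556, 0.1493]
tool_rot: [179.8, -0.1, 47.9]
wrist_force: [0.2, -0.0, 1.0]
width: 0.0511
t 21.4 pos [ 457.8 -155.6  149.3] rot [ 1.798e+02 -1.000e-01  4.790e+01] w 0.0511 F [ 0.2 -0.   1. ]
turn [ 0.0006 -0.0004 -0.0004] | xy total [0.1543 0.3617] n 6 each [0.0257 0.0603] | z total 0.1386
```

```bash
python3 -m inch '[[[0.012,0.03,0,0,0,0],[0.025,0.06,0,0,0,0],[0.03,0.07,0,0,0,0],[0.03,0.07,0,0,0,0],[0.03,0.07,0,0,0,0]]]'; python3 -m inch '[[[0.02,0.045,0.03,0,0,0],[0.008,0.017,0.06,0,0,0],[0,0,0.03,0,0,0],[0,0,0.02,0,0,0],[0,0,0,0,0,0]]]';python3 -m inch '[[[0,0,0,0,0,0],[0,0,0,0,0,0],[0,0,0,0,0,0]]]'; python3 plan.py 643.8 -219.3 26 48
```

```text
t: 21.78
position: [0.6105, -0.2081, 0.1449]
tool_rot: [-179.8, -0.0, 47.9]
wrist_force: [-0.6, 0.7, 1.6]
width: 0.0509
t: 22.2
position: [0.6386, -0.2177, 0.0729]
tool_rot: [-179.6, 0.2, 47.8]
wrist_force: [0.1, 0.3, 0.7]
width: 0.0512
t: 22.45
position: [0.6425, -0.2193, 0.0791]
tool_rot: [179.9, -0.1, 47.8]
wrist_force: [-0.4, 0.3, 0.0]
width: 0.0512
t 22.4 pos [ 642.5 -219.3   79.1] rot [ 1.799e+02 -1.000e-01  4.780e+01] w 0.0512 F [-0.4  0.3  0. ]
turn [ 0.0003 -0.0002 -0.0005] | xy total [0.0017 0.0019] n 1 each [0.0017 0.0019] | z total 0.1061
```

```bash
python3 -m inch '[[[0.002,0.002,0.03,0,0,0],[0,0,0.04,0,0,0],[0,0,0.025,0,0,0],[0,0,0.009,0,0,0],[0,0,0,0,0,0]]]' ; python3 -m inch '[[[0,0,0,0,0,0],[0,0,0,0,0,0],[0,0,0,0,0,0],[0,0,0,0,0,0],[0,0,0,0,0,0]]]' 0.05; python3 plan.py 643.8 -219.3 26 48; python3 -m inch '[[[0,0,-0.01,0,0,0],[0,0,-0.03,0,0,0],[0,0,-0.06,0,0,0],[0,0,-0.06,0,0,0],[0,0,-0.07,0,0,0]]]' ; python3 -m inch '[[[0,0,-0.02,0,0,0],[0,0,0,0,0,0],[0,0,0,0,0,0],[0,0,0,0,0,0]]]'; python3 plan.py 490 9 115 48
```

```text
t: 22.87
position: [0.6422, -0.218, 0.0232]
tool_rot: [-179.8, 0.1, 47.9]
wrist_force: [-0.3, -0.6, -0.3]
width: 0.0514
t: 23.28
position: [0.6443, -0.2196, 0.0266]
tool_rot: [179.9, -0.0, 47.8]
wrist_force: [0.7, -0.2, 2.9]
width: 0.0216
t 23.3 pos [ 644.3 -219.6   26.6] rot [179.9  -0.   47.8] w 0.0216 F [ 0.7 -0.2  2.9]
turn [ 0.0003 -0.0001 -0.0004] | xy total [-0.0003 -0.0012] n 1 each [-0.0003 -0.0012] | z total 0.0012
t: 23.7
position: [0.6424, -0.2184, 0.141]
tool_rot: [-179.9, 0.1, 47.8]
wrist_force: [1.2, 0.8, -0.8]
width: 0.0221
t: 24.03
position: [0.6425, -0.2178, 0.1486]
tool_rot: [-179.8, 0.0, 47.9]
wrist_force: [-0.3, -0.1, -0.7]
width: 0.022
t 24.0 pos [ 642.5 -217.8  148.6] rot [-179.8    0.    47.9] w 0.0220 F [-0.3 -0.1 -0.7]
turn [-0.0005  0.0001 -0.0004] | xy total [ 0.1331 -0.5302] n 8 each [ 0.0166 -0.0663] | z total 0.0672
```

```bash
python3 -m inch '[[[0.008,-0.03,0,0,0,0],[0.016,-0.06,0,0,0,0],[0.018,-0.07,0,0,0,0],[0.018,-0.07,0,0,0,0],[0.018,-0.07,0,0,0,0]]]'; python3 -m inch '[[[0.018,-0.07,0,0,0,0],[0.018,-0.07,0,0,0,0],[0.012,-0.055,0,0,0,0],[0.007,-0.035,0.01,0,0,0],[0,0,0.03,0,0,0]]]';python3 -m inch '[[[0,0,0.02,0,0,0],[0,0,0,0,0,0],[0,0,0,0,0,0],[0,0,0,0,0,0]]]'; python3 plan.py 490 9 91.6 48;  python3 - <<'E'
from fit import *
a=ctrl.camera("scene")[:,:,::-1]
crop("scene","pics/g6.png",280,150,370,240,6,a)
E
```

```text
t: 24.45
position: [0.5558, -0.0878, 0.1479]
tool_rot: [-179.8, 0.2, 47.8]
wrist_force: [1.0, 0.1, -0.4]
width: 0.022
t: 24.87
position: [0.4889, 0.0138, 0.1286]
tool_rot: [-179.7, 0.0, 48.3]
wrist_force: [0.6, 0.6, -0.4]
width: 0.0221
t: 25.2
position: [0.4919, 0.0068, 0.1203]
tool_rot: [180.0, 0.1, 47.7]
wrist_force: [1.6, -0.0, 0.3]
width: 0.0219
t 25.2 pos [491.9   6.8 120.3] rot [1.80e+02 1.00e-01 4.77e+01] w 0.0219 F [ 1.6 -0.   0.3]
turn [ 0.0001  0.0001 -0.0008] | xy total [ 0.0007 -0.0057] n 1 each [ 0.0007 -0.0057] | z total 0.0574
```

View pics/g6.png

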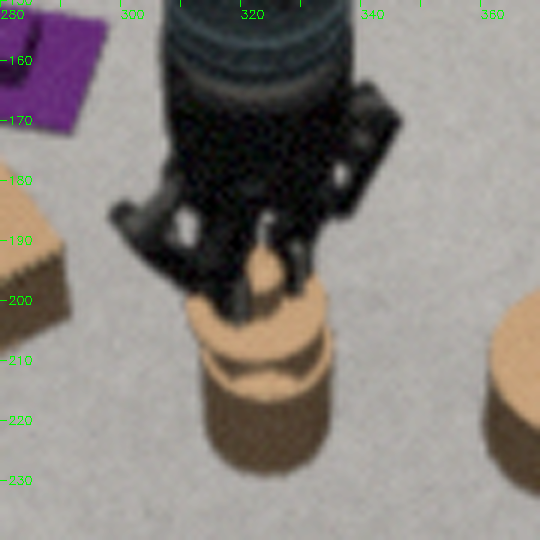

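Run:
```python
from h import *
f=lambda u,v,z:pix2w("scene",u/6+280-.4,v/6+150-.4,z)*1e3
l,r,n=f(187,303,.1047),f(328,303,.1047),f(257,362,.0987);print("lid",l,r,(l+r)/2,n)
l,r,n=f(203,350,.07),f(332,345,.07),f(267,399,.07);print("pot",l,r,(l+r)/2,n)
```

```text
lid [499.59331701 -23.61902805] [483.45282639  37.3369751 ] [491.5230717    6.85897352] [518.31622603  13.80139142]
pot [499.92879806 -16.98730882] [482.07263396  39.60980554] [491.00071601  11.31124836] [518.20814404  18.29579187]
```

g6 shows the small lid over its pot, offset about 4 mm toward −y (flange centre u≈257 vs rim ≈267 in the crop). I'll correct that and lower.

```bash
python3 -m inch '[[[0.006,-0.0054,0.01,0,0,0],[0,0,0.018,0,0,0],[0,0,0.014,0,0,0],[0,0,0.004,0,0,0],[0,0,0,0,0,0]]]'; python3 -m inch '[[[0,0,0,0,0,0],[0,0,0.003,0,0,0],[0,0,0.003,0,0,0],[0,0,0,0,0,0]]]'; python3 plan.py 490 11 91.6 48
```

```text
t: 25.67
position: [0.4908, 0.0121, 0.0963]
tool_rot: [-179.9, 0.1, 47.8]
wrist_force: [-0.3, -1.3, -0.9]
width: 0.0221
t: 26.0
position: [0.4916, 0.0123, 0.0942]
tool_rot: [-180.0, -0.0, 47.9]
wrist_force: [-0.9, 0.2, -0.8]
width: 0.0221
t 26.0 pos [491.6  12.3  94.2] rot [-180.    -0.    47.9] w 0.0221 F [-0.9  0.2 -0.8]
turn [-0.     -0.     -0.0004] | xy total [-0.0041 -0.0007] n 1 each [-0.0041 -0.0007] | z total 0.0052
```

```bash
python3 -m inch '[[[-0.003,0,0.002,0,0,0],[0,0,0.002,0,0,0],[0,0,0,0,0,0]]]';python3 -m inch '[[[0,0,0.002,0,0,0],[0,0,0,0,0,0]]]';python3 -m inch '[[[0,0,0.0015,0,0,0],[0,0,0,0,0,0]]]'
```

```text
t: 26.25
position: [0.4904, 0.0111, 0.0921]
tool_rot: [-180.0, 0.0, 47.8]
wrist_force: [0.2, -0.2, -0.3]
width: 0.0218
t: 26.42
position: [0.4908, 0.0111, 0.0915]
tool_rot: [-180.0, -0.0, 47.8]
wrist_force: [-0.6, 0.4, 1.5]
width: 0.0217
t: 26.58
position: [0.4909, 0.0111, 0.0914]
tool_rot: [-179.9, -0.0, 47.8]
wrist_force: [-2.5, 1.2, 9.4]
width: 0.0217
```

Contact shows at z=91.4, the seated height (91.6 expected). I'll release, rise and pull back, then check everything.

```bash
python3 -m inch '[[[0,0,-0.002,0,0,0],[0,0,0,0,0,0],[0,0,0,0,0,0],[0,0,0,0,0,0]]]' 0.6 ; python3 -m inch '[[[0,0,-0.02,0,0,0],[0,0,-0.05,0,0,0],[0,0,-0.07,0,0,0],[0,0,-0.07,0,0,0],[0,0,-0.07,0,0,0]]]'; python3 -m inch '[[[0,0,-0.07,0,0,0],[0,0,-0.07,0,0,0],[0,0,-0.05,0,0,0],[0,0,0,0,0,0]]]'; python3 -m inch '[[[0.03,0.03,0,0,0,0],[0.05,0.05,0,0,0,0],[0.05,0.05,0,0,0,0],[0.05,0.05,0,0,0,0],[0.05,0.05,0,0,0,0]]]';python3 -m inch '[[[0.05,0.05,0,0,0,0],[0.03,0.03,0,0,0,0],[0,0,0,0,0,0],[0,0,0,0,0,0]]]'
python3 - <<'E'
from fit import *
a=ctrl.camera("scene")[:,:,::-1].copy();b=ctrl.camera("top")[:,:,::-1].copy()
cv2.imwrite("pics/fs.png",a);cv2.imwrite("pics/ft.png",b)
crop("scene","pics/f1.png",150,110,410,290,3,a);crop("top","pics/f2.png",240,110,470,260,3,b)
E
```

```text
t: 26.92
position: [0.4906, 0.0112, 0.0914]
tool_rot: [180.0, 0.0, 47.9]
wrist_force: [-0.5, 0.1, -0.5]
width: 0.0511
t: 27.33
position: [0.4901, 0.0106, 0.2331]
tool_rot: [-180.0, 0.0, 47.8]
wrist_force: [0.5, 0.4, 0.7]
width: 0.0514
t: 27.67
position: [0.4901, 0.0151, 0.304]
tool_rot: [-178.3, -0.4, 48.4]
wrist_force: [1.5, -2.1, 0.2]
width: 0.0509
t: 28.08
position: [0.6284, 0.022, 0.2979]
tool_rot: [-178.9, 1.1, 48.0]
wrist_force: [-0.2, -0.1, 1.1]
width: 0.0511
t: 28.42
position: [0.6839, 0.0239, 0.2965]
tool_rot: [-179.0, 1.3, 48.0]
wrist_force: [-1.1, -0.4, 1.0]
width: 0.0513
```

View pics/f1.png

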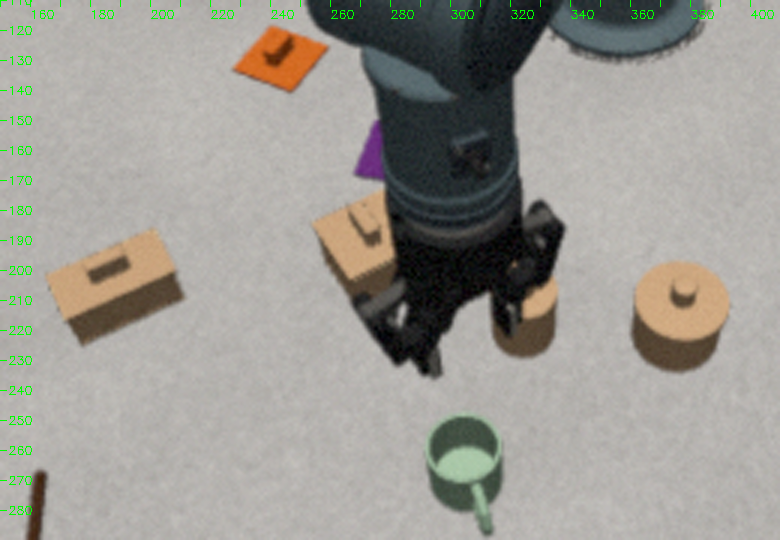

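View pics/f2.png

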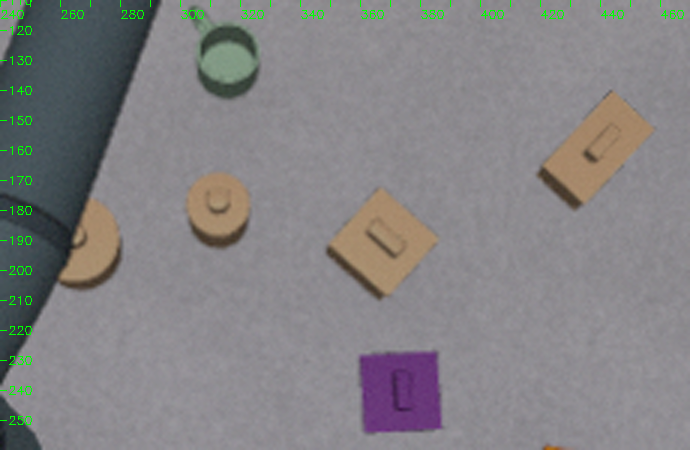

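Both views show all four lids seated level: oblong (439,157), square (366,190), small (310,180) and large (377,207 in scene). The mug and the look-alikes are untouched. As a numeric check, I'll fit the bright flange faces at seated height against the initial pot fits from the same camera.

Run:
```python
from fit import *
Z=dict(large=.055,small=.065,square=.05,oblong=.04)
I0={"top":cv2.imread("pics/top0.png"),"scene":cv2.imread("pics/scene0.png")};I1={"top":cv2.imread("pics/ft.png"),"scene":cv2.imread("pics/fs.png")}
for cam,ns in(("top",["small","square","oblong"]),("scene",["large","oblong"])):
    for n in ns:
        q=O["pot_"+n];p0=pix2w("top",*q[4],q[2]/2);p,_=fit(cam,I0[cam],"pot_"+n,(*p0,np.radians(Y0.get("pot_"+n,0))))
        im=I1[cam].copy();im[im[:,:,2]<105 if cam=="top" else im[:,:,2]<120]=90
        l,c=fit(cam,im,"lid_"+n,p,Z[n]);print(cam,n,"lid-pot mm",((np.array(l)-p)[:2]*1e3).round(1),"dyaw",round(float(np.degrees(l[2]-p[2])),1),round(c,1))
print(ctrl.sense()["t"])
```

```text
top small lid-pot mm [1.  0.3] dyaw 0.0 27.7
top square lid-pot mm [-0.8 -2.5] dyaw -1.0 45.1
top oblong lid-pot mm [-0.7  0.7] dyaw 0.3 33.1
scene large lid-pot mm [1.  0.2] dyaw 0.0 75.2
scene oblong lid-pot mm [-2. -0.] dyaw -0.3 117.5
28.5167
```

All offsets are within 3 mm, so I'm handing in.

```bash
python3 -c "
from workcell import ctrl
print(ctrl.sign_off())"
```

```text
the job is handed in; nothing more can be done
None
```

All four clay lids are on their own pots (large, oblong, square, small), and I handed the job in at about 28.5 s of the 112 s allowed. Each lid was lowered until contact showed at the wrist, which happened within 0.3 mm of its computed seated height, and only then released.

**Last checks:** In the final pictures all four lids look level and seated, and the mug and both look-alikes sit where they were. Camera fits put every lid within about 3 mm of where its pot stood at the start, and the square and oblong lids within 1° of their pots.

**What was weaker or disagreed:**
- The two cameras disagreed by about 4 mm in absolute position, so I compared each lid with its pot in the same camera.
- In the final pictures the arm partly hid some lids, so large was fitted only in the scene camera, and small and square only in the top one.
- The scene-camera fits were rough: the oblong lid read 2 mm off there and 1 mm in the top view.
- The stamp was outside the final crops. I never went near it, but I did not check it at the end.

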